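# Crate the bead jars and open the tall one

## Task

Stand the tall and the short glass bead jar upright, one in each of the two empty end compartments of the wooden counter crate, lids on. Then, with the crate bracing the tall jar, twist its tight lid anticlockwise until the threads let go, lift it off and finish while still gripping it, held still and level two or three centimetres above the mouth of the jar. Do not knock the jars over, and leave the tin, pen pot, toy train and skittle where they are.

Things in the scene. Friction and masses are not known exactly. Their poses are not given: they have to be found in the camera images.
- tall_jar: Tall square glass jar of wooden beads, loose, about 0.4 kg. Body 60 x 60 x 70 mm high, then a round neck. Origin: centre of the underside; z up, x and y square to the sides. With its lid 105 mm high; can be lifted by the lid. On a bare table it mostly turns with the lid; standing in a crate cell it turns at most about 0.2 rad before the walls stop it.
- mouth (a point): Centre of the tall jar's mouth (rim), 88 mm above its underside; axes as the jar's. A sprung seal in it (about 28 N) makes the lid tight (0.5 to 1 N m: grip it firmly) and pushes the lid up 3 mm when its lugs come clear. The lid's skirt clears the mouth after a lift of 14 mm.
- lid: Lid of the tall jar, loose, 80 g, 31 mm high: steel skirt 57 mm wide under a round wooden disc, 60 mm wide. Origin: centre of the skirt's lower edge, z up. Closed, it is 74 mm above the jar's underside, its x axis -0.17 to +0.10 rad from the jar's. Three lugs hold it; turned anticlockwise (seen from above) to 0.75 to 1.2 rad from the jar's x axis it lifts free; a stop follows at about 1.25.
- lid_grip (a point): Centre of the lid's wooden disc, on its axis, 24 mm above the lid's origin; the disc is 60 mm in diameter and 14 mm thick, to be gripped at its round edge. Axes as the lid's.
- short_jar: Short square glass jar of wooden beads, loose, about 0.3 kg, lid fixed on. Body 60 x 60 mm and 40 mm high, with a round wooden lid 50 mm in diameter spanning 50 to 64 mm above the underside (grip it here). Origin: centre of the underside; z up, x and y square to the sides.
- crate: Plywood crate fixed to the counter, 80 x 228 mm outside (x, y of its frame) and 42 mm high, walls and floor 6 mm thick; two dividers make three cells in a row along its y axis, each 68 x 68 mm inside. Origin: centre of the underside, z up. The middle cell already holds the tin.
- cell_left (a point): Centre of the floor (its upper face) of the crate's empty end cell on the +y side, 74 mm from the crate's centre; axes as the crate's.
- cell_right (a point): Centre of the floor (its upper face) of the crate's empty end cell on the -y side, 74 mm from the crate's centre; axes as the crate's.
- tin: Plain square steel tin, 58 x 58 x 34 mm, lying in the middle cell of the crate, below the rim; leave alone. Origin: centre of its underside.
- pen_pot: White pen pot with blue bands, 76 mm in diameter and 85 mm high, pens reaching up to 135 mm; bystander. Origin: centre of its underside.
- train: Small wooden toy engine, 90 x 50 mm and 65 mm high; bystander. Origin: centre of its underside.
- skittle: Wooden skittle, 40 mm in diameter and 96 mm high; bystander. Origin: centre of its underside.

How it is judged (in metres and radians):
On the way, in this order (a step that is already met when the one before it is completed fails the run):
1. both jars stand upright in the two end cells, one in each, the lid still closed on the tall jar (((distance between tall_jar and cell_left below 0.013 m and angle between each of tall_jar, short_jar's own z axis and vertical below 0.12 rad and distance between short_jar and cell_right below 0.013 m) or (distance between tall_jar and cell_right below 0.013 m and angle between each of tall_jar, short_jar's own z axis and vertical below 0.12 rad and distance between short_jar and cell_left below 0.013 m)) and z of lid in the frame of tall_jar below 0.079 m and angle between the x axis of lid and the x axis of tall_jar, either way round below 0.5 rad), for 0.2 s.
2. the lid is twisted open while the tall jar stands braced in its cell (((distance between tall_jar and cell_left below 0.013 m and angle between tall_jar's own z axis and vertical below 0.12 rad) or (distance between tall_jar and cell_right below 0.013 m and angle between tall_jar's own z axis and vertical below 0.12 rad)) and angle between the x axis of lid and the x axis of tall_jar, either way round above 0.62 rad), for 0.05 s.
At the end, for the whole second after the job is handed in: Jars upright (0.12 rad) and still on the floors of the end cells, one in each (13 mm). Fingers grip the lid: still, level (0.2 rad), centred over the jar (25 mm), lower edge 3 to 62 mm above its mouth, not touching it (((distance between tall_jar and cell_left below 0.013 m and angle between each of tall_jar, short_jar's own z axis and vertical below 0.12 rad and distance between short_jar and cell_right below 0.013 m) or (distance between tall_jar and cell_right below 0.013 m and angle between each of tall_jar, short_jar's own z axis and vertical below 0.12 rad and distance between short_jar and cell_left below 0.013 m)) and z of lid in the frame of tall_jar between 0.091 and 0.15 m and horizontal distance between lid and tall_jar below 0.025 m and angle between lid's own z axis and vertical below 0.2 rad and contact force between the fingers and lid above 2 N and contact force between lid and tall_jar below 0.1 N and linear speed of each of lid, tall_jar, short_jar below 0.02 m/s); the arm keeps its last pose, push and grip.
It fails at once if a jar is knocked over (tipped by more than 0.7 rad) (angle between any of tall_jar, short_jar's own z axis and vertical above 0.7 rad).
It fails at once if the tin, pen pot, train or skittle is moved by more than 30 mm or tipped over (distance of any of tin, pen_pot, train, skittle from where it was at the start of the episode above 0.03 m or angle between any of tin, pen_pot, train, skittle's own z axis and vertical above 0.5 rad).
It also fails if it takes over 58 s, if anything falls off the work surface, if the arm or the gripper's body presses on something with over 40 N, if the wrist force passes 120 N, or if a joint passes its speed limit or range.

## Robot

A 6-joint arm with a two-finger parallel gripper is mounted at the origin on the work surface. World frame = base frame: x ahead of the robot, y to its left, z up, the work surface at z = 0. Lengths are in mm, angles in rad, forces in N, time in s.
With the tool pointing down it reaches from about 375 to 925 mm from the base axis. Payload 5.7 kg.
Tool frame: the origin (TCP) lies at the very end of the fingers, on their centre line; the grasp point (between the pads) lies 19 mm behind it; z points along the fingers, y is the line along which they close (so a half turn about z gives the same grasp; the last joint's range is limited). The gripper opens to 88 mm and grips with 3 to 60 N. Pads are 20 mm wide; open, the fingers measure 115 mm over their backs; the gripper's body (75 mm by 178 mm) begins 61 mm behind the grasp point.
Start: joints at [1.031, 0.359, 1.51, -0, 1.272, -0.115], TCP at [247.272, 546.643, 222.623] pointing down, gripper open.
Joint ranges: [-2.97, 2.97], [-1.01, 2.36], [0.21, 2.38], [-0.96, 4.11], [0.2, 2.71], [-2.98, 2.98]. Speed limits (rad/s): [2.39, 2.39, 3.14, 3.14, 3.14, 3.14].

## Interface

Orientations are given as a rotation vector (axis times angle).
In Python, from bench import r gives the robot as it stands.
- The arm moves only by the shell command python3 steer.py FILE [FORCE], which reads ROWS from the file FILE. ROWS is a JSON list of rows, 1 to 20 of them, each of 7 numbers: the finger opening in mm, then dx, dy, dz in shares of the most that a row can go, 1 being 62.5 mm, then a rotation vector rx, ry, rz in shares of 60 degrees (1.0 is 60 degrees); each row shifts and turns the commanded pose from where the row before left it, along the tool's axes as they then stand; what a row does not reach is not made up. A row lasts 1/8 s, in which the tool goes at most 62.5 mm and 0.188 rad, less where a joint would pass 70% of its speed; a pose out of reach is approached as far as the arm can. The fingers move at their own pace and stop on an object; FORCE is the grip in N (left out, the last holds). Time passes only in rows, so rows that do not move let the fingers close. It prints the time, the measured TCP pose, the force, the opening and the grip force at its end. A shift or turn number past 1, either way, is cut back to 1. Input that does not fit is refused with a message, and nothing moves.
- r.sense(): the state, without advancing time (a new reading comes with each control period).
- r.camera(name): name is "scene" or "top"; returns a dict with "img" (400x640x3 uint8, red, green, blue), "z_map" (400x640 float32, mm along the optical axis (not along the pixel's ray), 0 where there is no reading), "K" (3x3 intrinsics, pixels), "cam_to_world" (4x4, takes a point from camera to world coordinates). Camera axes: x right, y up, looking along -z (the intrinsics and any distortion apply to the point x, -y, -z); pixel columns grow to the right and rows downward; lengths in mm; the calibration is good to about 2 mm. A picture is of the moment at which its call begins.
- r.job_done(): hands the job in; it is judged then, once.
The state is a dict: "time": time; "joints": joint angles; "qd": joint speeds; "tau": joint torques, N m; "position": TCP position; "ee_rot": TCP orientation; "ft_force": force on the tool from outside, world axes, zero at the start; "moment": the same for the moment, N m; "width": finger opening in mm; "gripper_force": force on a finger pad.
Only numpy, scipy, OpenCV 4.12 (cv2) and the standard library are available. Lean on these libraries where they do the work, as an engineer would, in place of code of your own. Each camera call takes 0.05 s, during which the arm holds its last target. There are 200 camera calls.

## Working session

There is one attempt and no reset: what is moved stays moved. The work goes in short steps, Python scripts to look and compute and a shell command to move; the robot and the scene stay as the last step left them, time stands still between calls to the robot, and variables do not carry over. Pictures are saved under pics/ and viewed, at most 10 in all, crops included, and the job is handed in when it is done.

```bash
ls; mkdir -p pics; python3 - <<'E'
from bench import r
import cv2,numpy as np
s=r.sense();print({k:np.round(v,3) for k,v in s.items()})
for n in("top","scene"):
    c=r.camera(n);np.savez(f"pics/{n}0.npz",**c)
    cv2.imwrite(f"pics/{n}0.png",c["img"][:,:,::-1]);print(c["K"],c["cam_to_world"].round(3), {k for k in c})
E
```

```text
bench.py
pics
steer.py
{'time': np.float64(0.0), 'joints': array([ 1.031,  0.36 ,  1.511, -0.   ,  1.273, -0.115]), 'qd': array([-0.   , -0.001,  0.   ,  0.   ,  0.001, -0.003]), 'tau': array([-2.0000e-03, -5.1538e+01, -2.7072e+01,  6.7000e-02,  3.5000e-02,
       -0.0000e+00]), 'position': array([246.913, 546.025, 221.77 ]), 'ee_rot': array([-6.62e-01, -3.07e+00,  3.00e-03]), 'ft_force': array([-0.166,  0.219, -0.228]), 'moment': array([-0.014,  0.016, -0.013]), 'gripper_force': np.float64(0.0), 'width': np.float64(87.64)}
[[400.08125847   0.         332.00605223]
 [  0.         400.08125847 199.60618204]
 [  0.           0.           1.        ]] [[-2.500000e-02  9.850000e-01 -1.710000e-01  3.530710e+02]
 [-1.000000e+00 -2.200000e-02  2.300000e-02 -2.536800e+01]
 [ 1.900000e-02  1.710000e-01  9.850000e-01  1.300935e+03]
 [ 0.000000e+00  0.000000e+00  0.000000e+00  1.000000e+00]] {'K', 'cam_to_world', 'img', 'z_map'}
[[367.46836213   0.         320.97851497]
 [  0.         367.46836213 198.92224857]
 [  0.           0.           1.        ]] [[-3.860000e-01 -6.350000e-01  6.690000e-01  1.232401e+03]
 [ 9.220000e-01 -2.520000e-01  2.930000e-01  2.446840e+02]
 [-1.700000e-02  7.300000e-01  6.830000e-01  7.960770e+02]
 [ 0.000000e+00  0.000000e+00  0.000000e+00  1.000000e+00]] {'K', 'cam_to_world', 'img', 'z_map'}
```

View pics/top0.png

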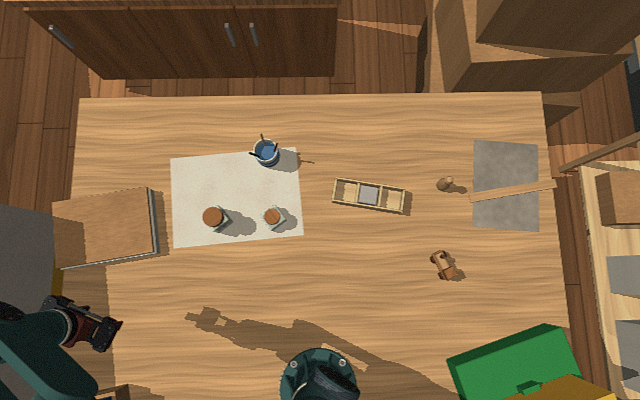

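View pics/scene0.png

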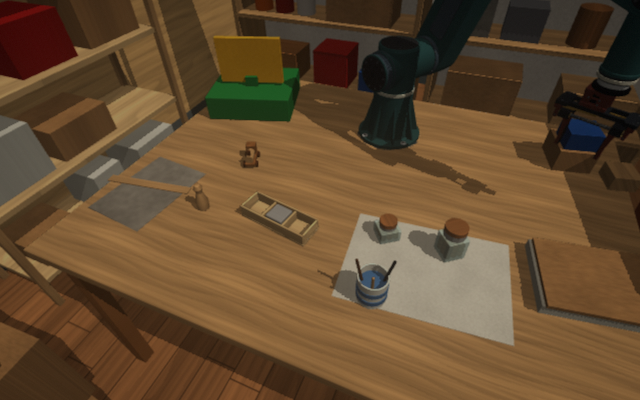

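```bash
cat >h.py <<'E'
import numpy as np
def px2w(c,u,v,z):
    """world point on plane Z=z seen at pixel u,v"""
    K=c["K"];T=c["cam_to_world"]
    d=T[:3,:3]@np.array([(u-K[0,2])/K[0,0],-(v-K[1,2])/K[1,1],-1]);o=T[:3,3]
    return o+d*(z-o[2])/d[2]
def cloud(c):
    K=c["K"];T=c["cam_to_world"];z=c["z_map"]
    v,u=np.indices(z.shape)
    p=np.stack([(u-K[0,2])/K[0,0]*z,-(v-K[1,2])/K[1,1]*z,-z],-1)
    w=p@T[:3,:3].T+T[:3,3];w[z==0]=np.nan
    return w
E
python3 - <<'E'
import cv2,numpy as np
from h import *
t=dict(np.load("pics/top0.npz"));s=dict(np.load("pics/scene0.npz"))
cv2.imwrite("pics/t1.png",cv2.resize(t["img"][195:245,190:300,::-1],None,fx=7,fy=7,interpolation=cv2.INTER_CUBIC))
cv2.imwrite("pics/t2.png",cv2.resize(t["img"][170:220,320:420,::-1],None,fx=8,fy=8,interpolation=cv2.INTER_CUBIC))
cv2.imwrite("pics/s1.png",cv2.resize(s["img"][205:270,365:480,::-1],None,fx=7,fy=7,interpolation=cv2.INTER_CUBIC))
for n,c in(("top",t),("scene",s)):
    w=cloud(c);z=w[...,2]
    for nm,(u0,u1,v0,v1),lo,hi in((("tall"),((195,235,200,235) if n=="top" else (435,475,210,265)),97,115),("short",((255,295,200,235) if n=="top" else (370,405,205,245)),57,72),("cratetop",((325,415,170,220) if n=="top" else (230,325,185,245)),37,50)):
        W=w[v0:v1,u0:u1].reshape(-1,3);m=(W[:,2]>lo)&(W[:,2]<hi);P=W[m].astype(np.float32)
        (cx,cy),(a,b),an=cv2.minAreaRect(P[:,:2]);print(n,nm,m.sum(),P[:,2].mean(),P[:,:2].mean(0),"rect",cx,cy,a,b,an, cv2.minEnclosingCircle(P[:,:2]))
E
```

```text
Traceback (most recent call last):
cv2.error: OpenCV(4.12.0) /io/opencv/modules/imgproc/src/convhull.cpp:143: error: (-215:Assertion failed) total >= 0 && (depth == CV_32F || depth == CV_32S) in function 'convexHull'
```

View pics/t1.png

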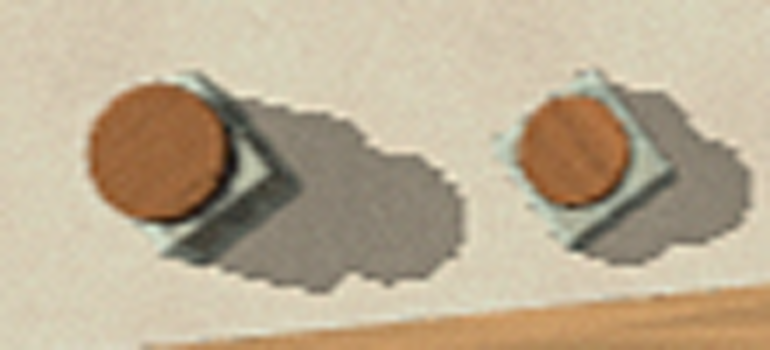

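View pics/t2.png

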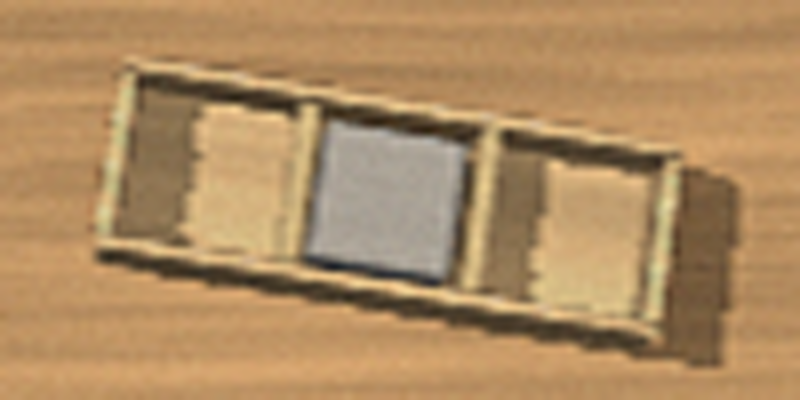

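View pics/s1.png

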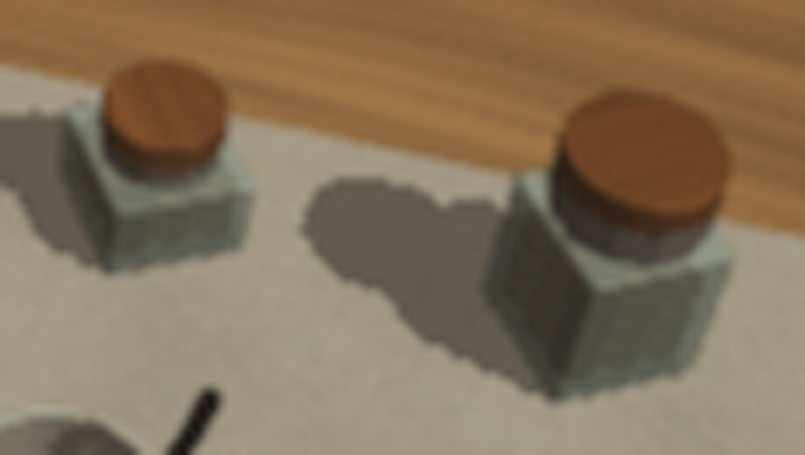

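```bash
python3 - <<'E'
import cv2,numpy as np
from h import *
t=dict(np.load("pics/top0.npz"));s=dict(np.load("pics/scene0.npz"))
f=lambda c,o,k,p,z:px2w(c,o[0]+(p[0]+.5)/k-.5,o[1]+(p[1]+.5)/k-.5,z)[:2]
def sq(n,Ps):
    Ps=np.array(Ps);print(n,Ps.round(1).tolist())
    for a,b in zip(Ps,np.roll(Ps,-1,0)):
        d=b-a;print("   len %.1f ang %.3f"%(np.hypot(*d),np.arctan2(d[1],d[0])%(np.pi/2)))
T=lambda p,z:f(t,(190,195),7,p,z); S=lambda p,z:f(s,(365,205),7,p,z)
C=lambda p,z:f(t,(320,170),8,p,z)
print("tall lid",T((158,152),105),S((643,158),105)); print("short lid",T((573,151),64),S((165,108),64))
sq("tall top",[T(p,70) for p in((198,75),(270,163),(165,245))]); sq("tall scene",[S(p,70) for p in((515,178),(598,293),(732,257))])
sq("tall scene base",[S(p,0) for p in((490,290),(557,398),(690,372))])
sq("short top",[T(p,40) for p in((592,72),(675,172),(572,247),(500,142))]); sq("short scene",[S(p,40) for p in((65,108),(112,212),(250,188))])
c=[C(p,42) for p in((125,65),(682,155),(660,335),(97,245))];sq("crate",c);print("centre",np.mean(c,0))
for n,c,bx in(("top",t,((200,226,204,228),(258,286,205,227),(330,410,175,215))),("scene",s,((442,472,216,236),(378,400,212,230),(238,320,190,245)))):
    w=cloud(c)
    for u0,u1,v0,v1 in bx:
        W=w[v0:v1,u0:u1].reshape(-1,3);print(n,W.shape,np.nanpercentile(W[:,2],[0,10,25,50,75,90,100]).round(1), np.isnan(W[:,2]).sum())
for n,p,z in(("pot",(266,152),85),("skittle",(445,184),96),("train",(441,263),65)):print(n,px2w(t,*p,z))
E
```

```text
tall lid [517.68464814 307.10306602] [525.46632457 305.97503358]
short lid [519.5995029  135.35291763] [525.37926501 133.93008229]
tall top [[556.5, 300.1], [516.5, 267.7], [481.3, 312.7]]
   len 51.5 ang 0.682
   len 57.2 ang 0.662
   len 76.2 ang 1.404
tall scene [[517.8, 266.2], [562.8, 303.3], [527.6, 345.7]]
   len 58.4 ang 0.689
   len 55.2 ang 0.693
   len 80.2 ang 1.449
tall scene base [[512.6, 269.3], [556.4, 302.3], [524.9, 347.3]]
   len 54.8 ang 0.645
   len 54.9 ang 0.610
   len 78.9 ang 1.414
short top [[558.9, 129.9], [512.2, 92.5], [479.3, 138.9], [527.7, 171.4]]
   len 59.8 ang 0.676
   len 56.9 ang 0.617
   len 58.3 ang 0.592
   len 51.9 ang 0.644
short scene [[517.1, 92.9], [563.9, 125.9], [531.9, 172.4]]
   len 57.2 ang 0.614
   len 56.5 ang 0.604
   len 80.8 ang 1.388
crate [[642.9, -66.8], [601.1, -290.1], [528.2, -277.1], [569.6, -53.6]]
   len 227.2 ang 1.386
   len 74.0 ang 1.395
   len 227.3 ang 1.388
   len 74.5 ang 1.394
centre [ 585.4568458  -171.89676244]
top (624, 3) [ -6.5  -1.7   2.5  99.4 104.2 106.  110. ] 2
top (616, 3) [-6.8 -1.7  0.6 37.1 60.9 63.5 68.9] 2
top (3200, 3) [-11.4  -3.2  -0.9   3.6  31.3  39.4  48.4] 11
scene (600, 3) [ -2.9   0.2   2.2 104.1 105.9 106.9 109.7] 2
scene (396, 3) [-2.1  1.  39.6 61.  64.6 65.9 67.7] 2
scene (4510, 3) [-4.8 -0.4  0.8  3.7 29.5 40.5 45.8] 14
pot [720.21745587 149.74259072  85.        ]
skittle [ 603.37211467 -404.40840491   96.        ]
train [ 362.74569839 -383.51092017   65.        ]
```

```bash
python3 - <<'E'
import cv2,numpy as np
s=dict(np.load("pics/scene0.npz"))
cv2.imwrite("pics/s2.png",cv2.resize(s["img"][185:250,230:328,::-1],None,fx=8,fy=8,interpolation=cv2.INTER_CUBIC))
E
```

```text
(no output)
```

View pics/s2.png

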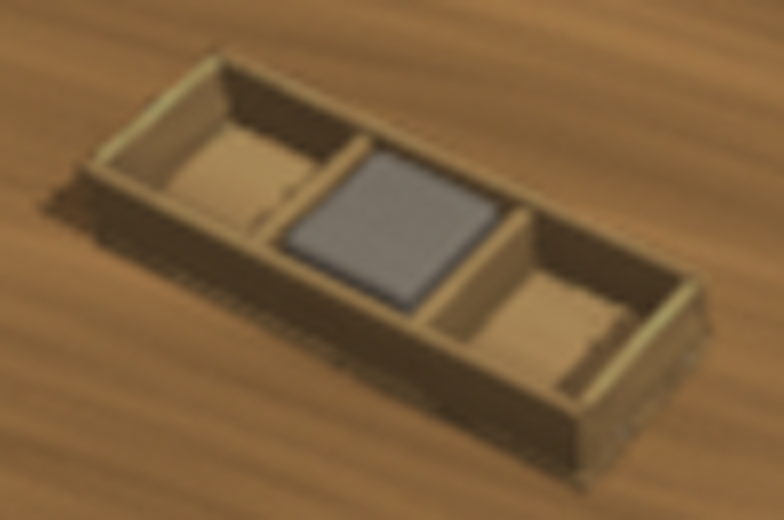

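```bash
python3 - <<'E'
import numpy as np
from h import *
s=dict(np.load("pics/scene0.npz"))
c=np.array([px2w(s,230+(p[0]+.5)/8-.5,185+(p[1]+.5)/8-.5,42)[:2] for p in((218,52),(700,280),(580,412),(85,165))])
print(c.round(1),c.mean(0))
for a,b in zip(c,np.roll(c,-1,0)):d=b-a;print(np.hypot(*d),np.arctan2(d[1],d[0])%(np.pi/2))
for p in((643,152),(643,150)):print(px2w(s,365+(p[0]+.5)/7-.5,205+(p[1]+.5)/7-.5,105))
print(px2w(s,365+165.5/7-.5,205+(104.5)/7-.5,64))
E
```

```text
[[ 534.3 -277. ]
 [ 576.9  -56.2]
 [ 648.9  -69.7]
 [ 607.5 -291.3]] [ 591.89372924 -173.54579402]
224.85302247957773 1.3798056069422222
73.2396494810825 1.3856216355298583
225.46657794261432 1.385826704327599
74.59618451012192 1.3773455993844017
[522.47145515 305.56870953 105.        ]
[521.47011512 305.43285434 105.        ]
[523.28055132 133.36206628  64.        ]
```

The manual's scale: shifts go in shares of 62.5 mm and turns go in shares of 60 degrees. Converting my numbers, -51.5 mm is -0.824, 34.3 mm is 0.5488, 0.188 rad / 1.0472 = 0.1795.

```bash
echo '[[85, 0, 0, 0, 0, 0, 0.1795], [85, 0, 0, 0, 0, 0, 0.1795], [85, 0, 0, 0, 0, 0, 0.1795], [85, 0, 0, 0, 0, 0, 0.1795], [85, 0, 0, 0, 0, 0, 0.1795], [85, 0, 0, 0, 0, 0, 0.1795], [85, -0.824, 0.5488, 0, 0, 0, 0.0172], [85, -0.824, 0.5488, 0, 0, 0, 0], [85, -0.824, 0.5488, 0, 0, 0, 0], [85, -0.824, 0.5488, 0, 0, 0, 0], [85, -0.824, 0.5488, 0, 0, 0, 0], [85, -0.824, 0.5488, 0, 0, 0, 0], [85, -0.824, 0.5488, 0, 0, 0, 0], [85, -0.824, 0.5488, 0, 0, 0, 0], [85, 0, 0, 0, 0, 0, 0], [85, 0, 0, 0, 0, 0, 0]]' > mv.in && python3 steer.py mv.in 30
```

```text
time: 2.1
position: [523.1, 136.2, 222.2]
ee_rot: [-2.218, -2.223, 0.002]
ft_force: [-0.1, 1.1, 0.5]
width: 84.9
gripper_force: 0.0
```

Scaled: 50 mm is 0.8, 20 mm is 0.32.

```bash
echo '[[85, -0.0304, -0.0256, 0.8, 0, 0, 0], [85, 0, 0, 0.8, 0, 0, 0], [85, 0, 0, 0.8, 0, 0, 0], [85, 0, 0, 0.32, 0, 0, 0], [85, 0, 0, 0.144, 0, 0, 0], [85, 0, 0, 0, 0, 0, 0], [40, 0, 0, 0, 0, 0, 0], [40, 0, 0, 0, 0, 0, 0], [40, 0, 0, 0, 0, 0, 0], [40, 0, 0, 0, 0, 0, 0], [40, 0, 0, 0, 0, 0, 0], [40, 0, 0, 0, 0, 0, 0]]' > mv.in && python3 steer.py mv.in 25
```

```text
time: 3.6
position: [522.5, 134.1, 44.0]
ee_rot: [2.218, 2.224, 0.0]
ft_force: [-0.7, -0.6, 5.6]
width: 49.9
gripper_force: 25.0
```

Scaled: -40 mm is -0.64, -39.7 mm is -0.6352, -0.188 rad / 1.0472 = -0.1795.

```bash
echo '[[40, 0, 0, -0.16, 0, 0, 0], [40, 0, 0, -0.48, 0, 0, 0], [40, 0, 0, -0.56, 0, 0, 0], [40, 0, 0, -0.56, 0, 0, 0], [40, -0.32, 0.0416, 0, 0, 0, 0], [40, -0.64, 0.096, 0, 0, 0, 0], [40, -0.64, 0.096, 0, 0, 0, 0], [40, -0.64, 0.096, 0, 0, 0, 0], [40, -0.64, 0.096, 0, 0, 0, 0], [40, -0.64, 0.096, 0, 0, 0, 0], [40, -0.64, 0.096, 0, 0, 0, 0], [40, -0.64, 0.08, 0, 0, 0, 0], [40, -0.64, 0.08, 0, 0, 0, 0], [40, -0.6352, 0.08, 0, 0, 0, 0], [40, 0, 0, 0, 0, 0, -0.1795], [40, 0, 0, 0, 0, 0, -0.1795], [40, 0, 0, 0, 0, 0, -0.1795], [40, 0, 0, 0, 0, 0, -0.1795], [40, 0, 0, 0, 0, 0, -0.0124], [40, 0, 0, 0, 0, 0, 0]]' > mv.in && python3 steer.py mv.in; python3 - <<'E'
from bench import r
import cv2,numpy as np
for n,b in(("top",(325,410,155,225)),("scene",(220,330,140,250))):
    c=r.camera(n);np.savez(f"pics/{n}1.npz",**c)
    i=c["img"][b[2]:b[3],b[0]:b[1],::-1]
    cv2.imwrite(f"pics/{n}1.png",cv2.resize(i,None,fx=5 if n=="scene" else 7,fy=5 if n=="scene" else 7,interpolation=cv2.INTER_CUBIC))
E
```

```text
time: 6.1
position: [576.7, -245.2, 153.6]
ee_rot: [-1.235, -2.888, 0.0]
ft_force: [0.0, 0.2, -2.7]
width: 49.3
gripper_force: 25.0
```

View pics/scene1.png

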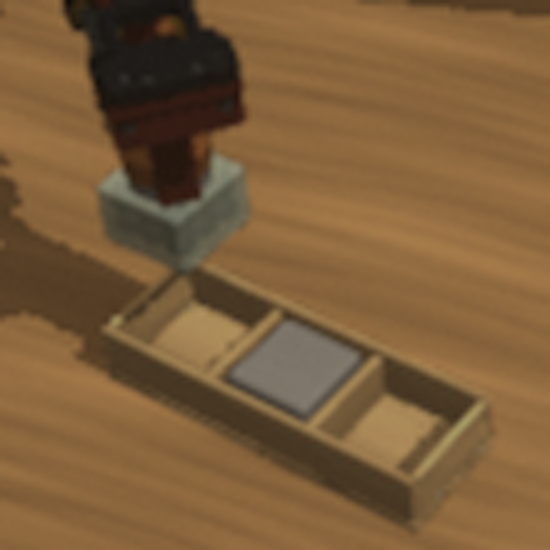

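```bash
python3 - <<'E'
import numpy as np
from h import *
s=dict(np.load("pics/scene1.npz"))
P=np.array([px2w(s,220+(p[0]+.5)/5-.5,140+(p[1]+.5)/5-.5,149.6)[:2] for p in((98,189),(181,240),(248,203))])
print(P,(P[0]+P[2])/2)
for a,b in zip(P,P[1:]):d=b-a;print(np.hypot(*d),np.arctan2(d[1],d[0])%(np.pi/2))
E
```

```text
[[ 602.38358258 -276.62898879]
 [ 622.72899863 -212.08467525]
 [ 582.39046423 -193.38732582]] [ 592.3870234 -235.0081573]
67.67499068949054 1.2654387908003768
44.46108673362012 1.1367637327217968
```

```bash
python3 - <<'E'
import numpy as np,cv2
s=np.load("pics/scene1.npz")["img"];t=np.load("pics/top1.npz")["img"]
g=lambda i,k:cv2.resize(i[:,:,::-1],None,fx=k,fy=k,interpolation=cv2.INTER_CUBIC)
a=g(s[162:202,235:275],10);b=g(t[170:220,370:420],8)
cv2.imwrite("pics/m1.png",np.hstack([a,b]))
E
```

```text
(no output)
```

View pics/m1.png

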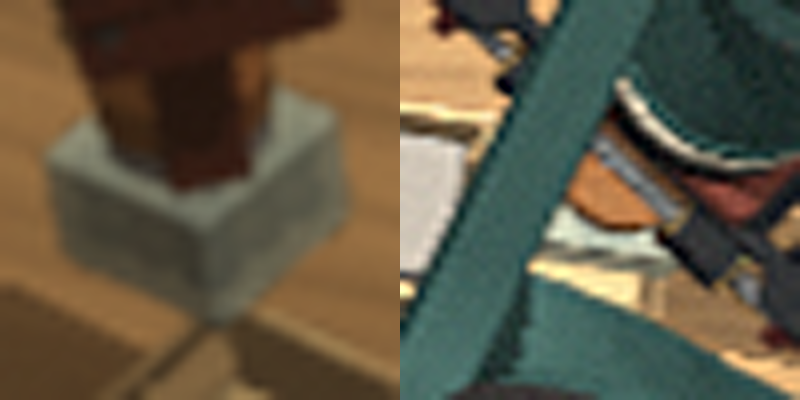

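```bash
python3 - <<'E'
import numpy as np
from h import *
s=dict(np.load("pics/scene1.npz"))
for z,C in((149.6,((47,158),(210,225),(341,128))),(109.6,((62,258),(210,320),(350,208)))):
    P=np.array([px2w(s,235+(p[0]+.5)/10-.5,162+(p[1]+.5)/10-.5,z)[:2] for p in C])
    print(P.round(1).tolist(),(P[0]+P[2])/2)
    for a,b in zip(P,P[1:]):d=b-a;print(np.hypot(*d),np.arctan2(d[1],d[0])%(np.pi/2))
E
```

```text
[[602.1, -276.6], [610.3, -220.1], [560.6, -207.0]] [ 581.39798119 -241.8021778 ]
57.10329627887536 1.4280689349706654
51.320643040958 1.3125880054180215
[[599.9, -280.9], [607.2, -228.2], [550.3, -214.9]] [ 575.10218954 -247.92345648]
53.19739560626782 1.4325022896299973
58.49491626406651 1.341000653788822
```

Scaled: 30 mm is 0.48, 25 mm is 0.4.

```bash
echo '[[40, 0, 0, 0.48, 0, 0, 0], [40, 0, 0, 0.4, 0, 0, 0], [40, 0, 0, 0.16, 0, 0, 0], [40, 0, 0, 0.16, 0, 0, 0], [40, 0, 0, 0.16, 0, 0, 0], [40, 0, 0, 0.128, 0, 0, 0], [40, 0, 0, 0.096, 0, 0, 0], [40, 0, 0, 0.048, 0, 0, 0], [40, 0, 0, 0, 0, 0, 0]]' > mv.in && python3 steer.py mv.in
```

```text
time: 7.32
position: [576.9, -245.3, 51.6]
ee_rot: [-1.23, -2.89, 0.0]
ft_force: [-0.8, -0.5, -1.7]
width: 49.1
gripper_force: 25.0
```

Scaled: -50 mm is -0.8, -20 mm is -0.32, 0.188 rad / 1.0472 = 0.1795.

```bash
echo '[[40, 0, 0, 0.024, 0, 0, 0], [40, 0, 0, 0, 0, 0, 0], [85, 0, 0, 0, 0, 0, 0], [85, 0, 0, 0, 0, 0, 0], [85, 0, 0, 0, 0, 0, 0], [85, 0, 0, 0, 0, 0, 0], [85, 0, 0, -0.32, 0, 0, 0], [85, 0, 0, -0.8, 0, 0, 0.1795], [85, 0, 0, -0.8, 0, 0, 0.1795], [85, 0, 0, -0.32, 0, 0, 0.1795], [85, 0, 0, 0, 0, 0, 0.1795], [85, 0, 0, 0, 0, 0, 0.0124], [85, 0, 0, 0, 0, 0, 0]]' > mv.in && python3 steer.py mv.in; python3 - <<'E'
from bench import r
import numpy as np
from h import *
c=r.camera("scene");np.savez("pics/scene2.npz",**c)
import cv2
cv2.imwrite("pics/s3.png",cv2.resize(c["img"][185:250,230:328,::-1],None,fx=8,fy=8,interpolation=cv2.INTER_CUBIC))
print(r.sense()["position"])
E
```

```text
time: 8.95
position: [576.6, -245.1, 189.7]
ee_rot: [-2.214, -2.228, 0.001]
ft_force: [0.3, -0.3, 0.3]
width: 85.0
gripper_force: 0.0
[ 576.62620867 -245.16316432  189.62419121]
```

View pics/s3.png

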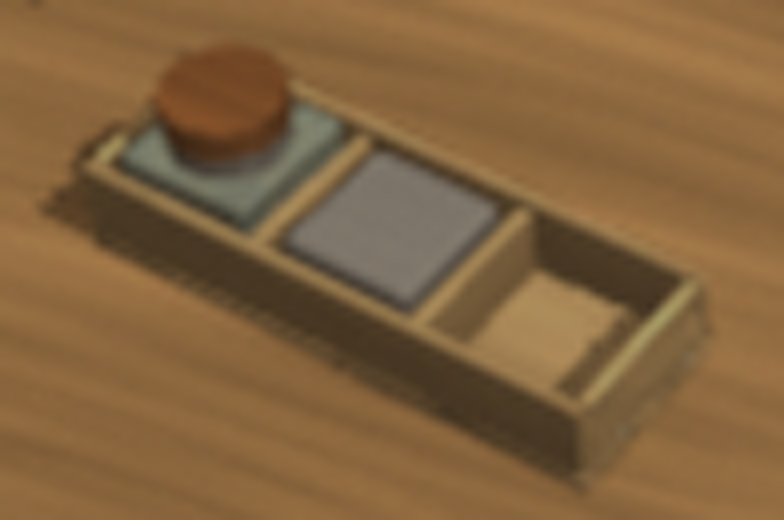

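Scaled: 50 mm is 0.8, 40 mm is 0.64.

```bash
echo '[[85, 0.5024, -0.0576, 0, 0, 0, 0], [85, 0.8, -0.08, 0, 0, 0, 0], [85, 0.8, -0.08, 0, 0, 0, 0], [85, 0.8, -0.08, 0, 0, 0, 0], [85, 0.8, -0.08, 0, 0, 0, 0], [85, 0.8, -0.08, 0, 0, 0, 0], [85, 0.8, -0.08, 0, 0, 0, 0], [85, 0.8, -0.08, 0, 0, 0, 0], [85, 0.8, -0.08, 0, 0, 0, 0], [85, 0.8, -0.08, 0, 0, 0, 0], [85, 0.64, -0.064, 0, 0, 0, 0], [85, 0.48, -0.048, 0, 0, 0, 0], [85, 0, 0, 0, 0, 0, 0], [85, 0, 0, 0, 0, 0, 0]]' > mv.in && python3 steer.py mv.in
```

```text
time: 10.75
position: [519.5, 305.2, 189.7]
ee_rot: [2.217, 2.226, -0.002]
ft_force: [-0.1, -0.4, -0.5]
width: 85.4
gripper_force: 0.0
```

Scaled: 40 mm is 0.64, 1.5 mm is 0.024.

```bash
echo '[[85, 0.0176, 0.024, 0.64, 0, 0, 0], [85, 0, 0, 0.64, 0, 0, 0], [85, 0, 0, 0.32, 0, 0, 0], [85, 0, 0, 0.168, 0, 0, 0], [85, 0, 0, 0, 0, 0, 0], [45, 0, 0, 0, 0, 0, 0], [45, 0, 0, 0, 0, 0, 0], [45, 0, 0, 0, 0, 0, 0], [45, 0, 0, 0, 0, 0, 0], [45, 0, 0, 0, 0, 0, 0], [45, 0, 0, 0, 0, 0, 0]]' > mv.in && python3 steer.py mv.in 40
```

```text
time: 12.12
position: [521.0, 307.2, 80.2]
ee_rot: [-2.218, -2.225, -0.0]
ft_force: [-2.9, 0.4, 6.3]
width: 59.1
gripper_force: 40.0
```

Scaled: -40 mm is -0.64, -35 mm is -0.56, -0.188 rad / 1.0472 = -0.1795.

```bash
echo '[[45, 0, 0, -0.16, 0, 0, 0], [45, 0, 0, -0.48, 0, 0, 0], [45, 0, 0, -0.56, 0, 0, 0], [45, 0, 0, -0.4, 0, 0, 0], [45, -0.32, 0.0688, -0.08, 0, 0, 0], [45, -0.64, 0.128, 0, 0, 0, 0], [45, -0.64, 0.128, 0, 0, 0, 0], [45, -0.64, 0.128, 0, 0, 0, 0], [45, -0.64, 0.128, 0, 0, 0, 0], [45, -0.64, 0.128, 0, 0, 0, 0], [45, -0.64, 0.128, 0, 0, 0, 0], [45, -0.64, 0.128, 0, 0, 0, 0], [45, -0.64, 0.128, 0, 0, 0, 0], [45, -0.64, 0.128, 0, 0, 0, 0], [45, -0.4208, 0.096, 0, 0, 0, 0], [45, 0, 0, 0, 0, 0, -0.1623], [45, 0, 0, 0, 0, 0, -0.1795], [45, 0, 0, 0, 0, 0, -0.1795], [45, 0, 0, 0, 0, 0, -0.1662], [45, 0, 0, 0, 0, 0, 0]]' > mv.in && python3 steer.py mv.in; python3 - <<'E'
from bench import r
import numpy as np,cv2
c=r.camera("scene");np.savez("pics/scene3.npz",**c)
s=c["img"]
cv2.imwrite("pics/m3.png",cv2.resize(s[165:240,260:340,::-1],None,fx=8,fy=8,interpolation=cv2.INTER_CUBIC))
E
```

```text
time: 14.62
position: [603.2, -99.9, 183.2]
ee_rot: [-1.296, -2.859, 0.002]
ft_force: [0.6, 0.4, -5.1]
width: 59.5
gripper_force: 40.0
```

View pics/m3.png

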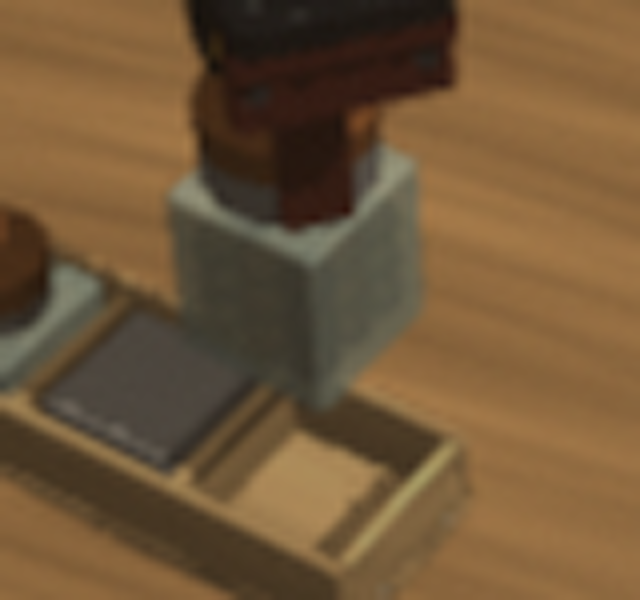

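```bash
python3 - <<'E'
import numpy as np
from h import *
s=dict(np.load("pics/scene3.npz"))
for z,C in((173,((172,192),(315,262),(419,165))),(103,((185,330),(318,405),(420,308)))):
    P=np.array([px2w(s,260+(p[0]+.5)/8-.5,165+(p[1]+.5)/8-.5,z)[:2] for p in C])
    print(P.round(1).tolist(),(P[0]+P[2])/2)
    for a,b in zip(P,P[1:]):d=b-a;print(np.hypot(*d),np.arctan2(d[1],d[0])%(np.pi/2))
E
```

```text
[[624.1, -133.1], [637.0, -76.2], [582.8, -64.6]] [603.43746577 -98.83124449]
58.29821625307428 1.3464715508839578
55.47555141943278 1.3599739837670826
[[617.2, -138.8], [632.7, -81.7], [577.8, -69.0]] [ 597.52206293 -103.94041101]
59.20917193389331 1.3062769631816178
56.30048962300465 1.3441136782143546
```

Scaled: 25 mm is 0.4, 20 mm is 0.32, -0.03 rad / 1.0472 = -0.0286.

```bash
echo '[[45, -0.0112, 0.0128, 0.32, 0, 0, -0.0286], [45, 0, 0, 0.4, 0, 0, 0], [45, 0, 0, 0.16, 0, 0, 0], [45, 0, 0, 0.112, 0, 0, 0], [45, 0, 0, 0.08, 0, 0, 0], [45, 0, 0, 0.08, 0, 0, 0], [45, 0, 0, 0, 0, 0, 0]]' > mv.in && python3 steer.py mv.in
```

```text
time: 15.55
position: [605.7, -99.0, 112.6]
ee_rot: [-1.251, -2.882, 0.0]
ft_force: [0.4, 0.3, -4.8]
width: 59.1
gripper_force: 40.0
```

Scaled: 8 mm is 0.128, 5 mm is 0.08.

```bash
echo '[[45, 0, 0, 0.128, 0, 0, 0], [45, 0, 0, 0.128, 0, 0, 0], [45, 0, 0, 0.08, 0, 0, 0], [45, 0, 0, 0.048, 0, 0, 0], [45, 0, 0, 0.032, 0, 0, 0], [45, 0, 0, 0, 0, 0, 0]]' > mv.in && python3 steer.py mv.in
```

```text
time: 16.3
position: [605.9, -99.1, 86.7]
ee_rot: [1.251, 2.882, -0.0]
ft_force: [-0.6, 0.5, -5.7]
width: 59.1
gripper_force: 40.0
```

Scaled: 1 mm is 0.016.

```bash
echo '[[45, 0, 0, 0.016, 0, 0, 0], [45, 0, 0, 0, 0, 0, 0], [75, 0, 0, 0, 0, 0, 0], [75, 0, 0, 0, 0, 0, 0], [75, 0, 0, 0, 0, 0, 0], [75, 0, 0, 0, 0, 0, 0], [45, 0, 0, 0, 0, 0, 0], [45, 0, 0, 0, 0, 0, 0], [45, 0, 0, 0, 0, 0, 0], [45, 0, 0, 0, 0, 0, 0], [45, 0, 0, 0, 0, 0, 0]]' > mv.in && python3 steer.py mv.in 60
```

```text
time: 17.68
position: [605.6, -99.2, 85.6]
ee_rot: [-1.25, -2.882, 0.001]
ft_force: [-1.6, -1.4, 0.2]
width: 58.9
gripper_force: 60.0
```

Scaled: -0.15 rad / 1.0472 = -0.1432.

```bash
echo '[[45, 0, 0, 0, 0, 0, -0.1432], [45, 0, 0, 0, 0, 0, -0.1432], [45, 0, 0, 0, 0, 0, -0.1432], [45, 0, 0, 0, 0, 0, -0.1432], [45, 0, 0, 0, 0, 0, 0]]' > mv.in && python3 steer.py mv.in; python3 -c "
from bench import r;s=r.sense();print(s['moment'],s['ft_force'],s['position'],s['joints'])"
```

```text
time: 18.3
position: [605.4, -98.8, 85.9]
ee_rot: [-0.345, -3.122, -0.001]
ft_force: [-2.8, 0.0, 3.8]
width: 59.1
gripper_force: 60.0
[0.23804792 0.40086828 0.10491   ] [-2.76537994  0.01261465  3.76627105] [605.42848345 -98.81876831  85.86854446] [-2.74519268e-01  5.23406353e-01  1.61781281e+00  3.22497133e-04
  1.00106580e+00 -1.62532958e+00]
```

Scaled: -0.15 rad / 1.0472 = -0.1432.

```bash
for i in 1; do echo '[[45, 0, 0, 0, 0, 0, -0.1432], [45, 0, 0, 0, 0, 0, -0.1432], [45, 0, 0, 0, 0, 0, -0.0955]]' > mv.in && python3 steer.py mv.in; done; python3 -c "
from bench import r;s=r.sense();print(s['moment'],s['ft_force'])"
```

```text
time: 18.68
position: [606.0, -99.1, 87.7]
ee_rot: [-0.284, 3.128, -0.001]
ft_force: [-6.4, 1.0, 16.8]
width: 59.2
gripper_force: 60.0
[ 0.14312436  1.0574399  -0.29295248] [-6.44918742  1.00089535 16.76143222]
```

Scaled: -0.1 rad / 1.0472 = -0.0955.

```bash
echo '[[45, 0, 0, 0, 0, 0, -0.0955], [45, 0, 0, 0, 0, 0, -0.0477], [45, 0, 0, 0, 0, 0, 0]]' > mv.in && python3 steer.py mv.in; python3 -c "
from bench import r;s=r.sense();print(s['moment'],s['ft_force'])"
```

```text
time: 19.05
position: [606.0, -99.2, 87.7]
ee_rot: [-0.513, 3.098, -0.001]
ft_force: [-6.6, -0.0, 17.0]
width: 59.1
gripper_force: 60.0
[ 0.08038007  1.12036333 -0.01889466] [-6.56351986 -0.0369364  16.98836798]
```

Scaled: -2 mm is -0.032.

```bash
echo '[[45, 0, 0, -0.032, 0, 0, 0], [45, 0, 0, -0.032, 0, 0, 0], [45, 0, 0, -0.032, 0, 0, 0], [45, 0, 0, 0, 0, 0, 0]]' > mv.in && python3 steer.py mv.in
```

```text
time: 19.55
position: [605.6, -99.0, 91.4]
ee_rot: [0.517, -3.098, -0.0]
ft_force: [-1.0, -1.0, -1.5]
width: 59.4
gripper_force: 60.0
```

Scaled: -8 mm is -0.128, -6 mm is -0.096.

```bash
echo '[[45, 0, 0, -0.064, 0, 0, 0], [45, 0, 0, -0.064, 0, 0, 0], [45, 0, 0, -0.096, 0, 0, 0], [45, 0, 0, -0.128, 0, 0, 0], [45, 0, 0, -0.128, 0, 0, 0], [45, 0, 0, -0.064, 0, 0, 0], [45, 0, 0, 0, 0, 0, 0], [45, 0, 0, 0, 0, 0, 0], [45, 0, 0, 0, 0, 0, 0], [45, 0, 0, 0, 0, 0, 0]]' > mv.in && python3 steer.py mv.in ; python3 - <<'E'
from bench import r
import numpy as np,cv2
c=r.camera("scene");np.savez("pics/scene4.npz",**c)
cv2.imwrite("pics/m4.png",cv2.resize(c["img"][150:250,225:345,::-1],None,fx=6,fy=6,interpolation=cv2.INTER_CUBIC))
E
```

```text
time: 20.8
position: [605.6, -99.0, 125.4]
ee_rot: [0.518, -3.098, -0.0]
ft_force: [-0.4, -0.4, -0.9]
width: 59.2
gripper_force: 60.0
```

```bash
python3 - <<'E'
import numpy as np
from h import *
c=dict(np.load("pics/scene4.npz"));w=cloud(c)
x,y,z=w[...,0],w[...,1],w[...,2]
for n,cx,cy in(("tall",605,-100),("short",578,-246)):
    m=(abs(x-cx)<45)&(abs(y-cy)<45)&(z>46)&(z<145)
    print(n,m.sum(),np.histogram(z[m],np.arange(46,146,6)))
m=(abs(x-605)<48)&(abs(y+100)<48)&(z>70)&(z<81);print("shoulder",m.sum(),x[m].min(),x[m].max(),y[m].min(),y[m].max(),np.polyfit(x[m],z[m],1),np.polyfit(y[m],z[m],1))
E
```

```text
tall 659 (array([ 47,  43,  41,  40,  93, 107,  18,  44,  41,  12,   0,   0,  20,
        43,  42,  45]), array([ 46,  52,  58,  64,  70,  76,  82,  88,  94, 100, 106, 112, 118,
       124, 130, 136, 142]))
short 310 (array([ 92,  13,  28,  67, 110,   0,   0,   0,   0,   0,   0,   0,   0,
         0,   0,   0]), array([ 46,  52,  58,  64,  70,  76,  82,  88,  94, 100, 106, 112, 118,
       124, 130, 136, 142]))
shoulder 198 576.0558286899676 636.5040536118796 -132.3110798039693 -70.92848640585149 [-1.38012347e-02  8.44169796e+01] [-1.41274677e-02  7.45667104e+01]
```

Depth shows the jar's shoulder level at about 76 mm and its mouth at about 94 mm. There is a clear gap up to the lid at about 118 mm, and the wrist carries only the lid's weight.

```bash
python3 -c "
from bench import r;print(r.job_done())"
```

```text
the job is handed in; nothing more can be done
None
```

I handed the job in at about 21 s, with no verdict returned: both jars stand in the end cells, and the tall jar's lid is unscrewed and gripped about 2.5 cm above its mouth. I had used all 10 picture views, so the end state was checked by depth and force readings only.

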